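# Pass the drilled spacers through the sorting tray's gate

### The arm

A 7-joint arm with a two-finger parallel gripper is mounted at the origin on the work surface. World frame = base frame: x ahead of the robot, y to its left, z up, the work surface at z = 0. Lengths are in m, angles in degrees, forces in N, time in s.
With the tool pointing down it reaches from about 0.425 to 1.025 m from the base axis. Payload 9.4 kg.
Tool frame: the origin (TCP) lies midway between the tips of the shut fingers; the grasp point (between the pads) lies 19 mm behind it; z points along the fingers, y is the direction in which the jaws open and shut (so a half turn about z gives the same grasp; the last joint's range is limited). The gripper opens to 93 mm and grips with 3 to 60 N. Pads are 15 mm wide; open, the fingers measure 128 mm over their backs; the gripper's body (75 mm by 188 mm) begins 65 mm behind the grasp point.
Start: joints at [68.371, 34.337, -0.143, 91.639, 0.103, 54.024, -4.572], TCP at [0.215, -0.692, 0.219] pointing down, gripper open.
Joint ranges: [-147.43, 147.43], [-19.82, 112.94], [-74.19, 73.91], [6.32, 146.72], [-59.91, 239.91], [6.04, 106.73], [-150.56, 150.56]. Speed limits (degrees/s): [127.2, 127.2, 172.46, 172.46, 180, 180, 180].

### API

Orientations are given as [roll, pitch, yaw] about the fixed x, y, z axes, in that order (R = Rz(yaw) Ry(pitch) Rx(roll)).
In Python, from bench import env, optics, close_job gives the robot as it stands.
- The arm moves only by the tool servo_tool, never from a script. Its argument "rows" is a list that holds one entry, the list of rows, each a list of 4 numbers: the shift along the world's x, y, z in cm, then the turn about the world's z in rad. A call has 1 to 12 rows; each row shifts and turns the commanded pose from where the row before left it; what a row does not reach is not made up. A row lasts 1/10 s, in which the tool goes at most 50 mm and 8.59 degrees, less where a joint would pass 70% of its speed; a pose out of reach is approached as far as the arm can. A call is refused whole if a number of a shift passes 5 or a number of a turn 0.15, either way. A call with a gripper value outside its range is refused whole. "jaw" is the gripper command: -1 is shut, 1 is fully open, values between are in proportion, set as the call begins (left out, the last holds). The fingers move at their own pace and stop on an object; the grip force is fixed at half the most. Time passes only in rows, so rows that do not move let the fingers close. It gives the time, the measured TCP pose, the force and the opening at its end, in the units of the state.
- env.observe(): the state, without advancing time (a new reading comes with each control period).
- optics.snapshot(name): name is "side" or "top" or "wrist"; returns a dict with "color" (384x512x3 uint8, red, green, blue), "z_map" (384x512 float32, m along the optical axis (not along the pixel's ray), 0 where there is no reading), "fx", "fy", "cx", "cy" (pixels), "pose" (4x4, takes a point from camera to world coordinates); the wrist camera has in their place "tool_from_camera" (4x4, takes a point from camera to tool coordinates, whose origin is the TCP and whose axes are the flange's). Camera axes: x right, y up, looking along -z (the intrinsics and any distortion apply to the point x, -y, -z); pixel columns grow to the right and rows downward; lengths in m; the calibration is good to about 2 mm. A picture is of the moment at which its call begins: read the wrist's pose just before it.
- close_job(): hands the job in, once; it reports no verdict.
The state is a dict: "clock": time; "joint_positions": joint angles; "qvel": joint speeds; "tau": joint torques, N m; "tcp_pos": TCP position; "orientation": TCP orientation; "force": force on the tool from outside, world axes, zero at the start; "ft_torque": the same for the moment, N m; "grip_width": finger opening in m.
Only numpy, scipy, OpenCV 4.12 (cv2) and the standard library are available. Lean on these libraries where they do the work, as an engineer would, in place of code of your own. Each camera call takes 0.05 s, during which the arm holds its last target. There are 200 camera calls.

### The job

Clear the three drilled spacers (the flat metal rings) off the sorting tray: with your fingertips push them one at a time through the gap between the two gate bars, so that each drops through the slot into the parts box below before the next goes through. Slide them flat on the tray, never pick them up, and leave everything else on the tray and bench where it lies.

Things in the scene. Friction and masses are not known exactly. Their poses are not given: they have to be found in the camera images.
- tray: Grey sheet-steel sorting tray on legs, 308 x 346 mm, fixed. Origin: on the bench under its middle; +x points to the gate and slot, +y left when facing the gate, z up. The flat floor is 55 mm above the bench, open from x = -155 to 55 mm and y = -170 to 170 mm in the tray's frame; a 3 mm thick rim stands 14 mm above it all round.
- gate (a point): Floor level (55 mm above the bench), middle of the gate: x = 80, y = 0 mm in the tray's frame; axes as the tray's. Two fixed steel bars 16 mm high (screw heads to 22 mm) lie across the tray from x = 55 to 92 mm. Their mouth narrows at 45 degrees from 92 mm wide at x = 55 to a straight throat 42 mm wide from x = 80 to 92 mm.
- slot (a point): Middle of the drop slot, level with the tray floor: x = 111, y = 0 mm in the tray's frame. It is 52 mm long (x = 85 to 137) and 48 mm wide. The floor ends at x = 85 mm, inside the throat: a spacer pushed over this edge tips and falls once its centre is 5 to 15 mm past it.
- box_floor (a point): Middle of the inner floor of the open aluminium parts box fixed under the slot, 3 mm above the bench: x = 137, y = 0 mm in the tray's frame. The box is 119 x 124 mm inside and 46 mm deep, and reaches 50 mm out beyond the tray's end.
- spacer1: Loose drilled aluminium spacer, a flat ring 36 mm across and 8 mm thick with a 13 mm hole, about 50 g, lying flat on the tray floor. Origin: centre of its underside; z is its axis. The way from it straight to the middle of the gate mouth is clear of the other things at the start.
- spacer2: Loose drilled aluminium spacer, a flat ring 36 mm across and 8 mm thick with a 13 mm hole, about 50 g, lying flat on the tray floor. Origin: centre of its underside; z is its axis. The way from it straight to the middle of the gate mouth is clear of the other things at the start.
- spacer3: Loose drilled aluminium spacer, a flat ring 36 mm across and 8 mm thick with a 13 mm hole, about 50 g, lying flat on the tray floor. Origin: centre of its underside; z is its axis. The way from it straight to the middle of the gate mouth is clear of the other things at the start.
- blank: Loose solid dark steel slug sawn from bar, no hole, 44 mm across and 22 mm high, on the tray; to be left alone. Origin: centre of its underside.
- tnut: Loose dark steel T-nut, 28 x 28 mm foot and a narrower neck, 16 mm high, on the tray; to be left alone. Origin: centre of its underside.
- bolt: Hexagon bolt standing on its head in a rear corner of the tray (x about -127 mm, y about +138 or -138 mm), head 22 mm across, shank 12 mm, 56 mm tall in all, easily toppled; to be left alone. Origin: centre of its underside.
- hexnut: Loose hexagon nut 28 mm across and 13 mm high in the other rear corner of the tray; to be left alone. Origin: centre of its underside.
- spanner: Steel spanner 210 mm long lying on the bench to the right of the tray; to be left alone.
- brush: Flat brush 200 mm long lying on the bench to the right of the tray; to be left alone.
- oil: White oil bottle 60 mm across and 150 mm tall standing on the bench to the right; to be left alone.
- vice: Dark machine vice, 150 x 300 mm and 110 mm high, fixed on the bench to the left, holding an aluminium block. Origin: under its middle.

How it is judged (in metres and radians):
On the way, in this order (a step that is already met when the one before it is completed fails the run):
1. one spacer is in the box while the other two are still before the gate ((((x of spacer1 in the frame of tray between 0.075 and 0.2 m and y of spacer1 in the frame of tray between -0.065 and 0.065 m and z of spacer1 in the frame of tray below 0.045 m) and (x of spacer2 in the frame of tray below 0.08 m and z of spacer2 in the frame of tray above 0.045 m) and (x of spacer3 in the frame of tray below 0.08 m and z of spacer3 in the frame of tray above 0.045 m)) or ((x of spacer2 in the frame of tray between 0.075 and 0.2 m and y of spacer2 in the frame of tray between -0.065 and 0.065 m and z of spacer2 in the frame of tray below 0.045 m) and (x of spacer1 in the frame of tray below 0.08 m and z of spacer1 in the frame of tray above 0.045 m) and (x of spacer3 in the frame of tray below 0.08 m and z of spacer3 in the frame of tray above 0.045 m)) or ((x of spacer3 in the frame of tray between 0.075 and 0.2 m and y of spacer3 in the frame of tray between -0.065 and 0.065 m and z of spacer3 in the frame of tray below 0.045 m) and (x of spacer1 in the frame of tray below 0.08 m and z of spacer1 in the frame of tray above 0.045 m) and (x of spacer2 in the frame of tray below 0.08 m and z of spacer2 in the frame of tray above 0.045 m)))), for 0.2 s.
2. a second spacer is in the box while the third is still before the gate ((((x of spacer1 in the frame of tray below 0.08 m and z of spacer1 in the frame of tray above 0.045 m) and (x of spacer2 in the frame of tray between 0.075 and 0.2 m and y of spacer2 in the frame of tray between -0.065 and 0.065 m and z of spacer2 in the frame of tray below 0.045 m) and (x of spacer3 in the frame of tray between 0.075 and 0.2 m and y of spacer3 in the frame of tray between -0.065 and 0.065 m and z of spacer3 in the frame of tray below 0.045 m)) or ((x of spacer2 in the frame of tray below 0.08 m and z of spacer2 in the frame of tray above 0.045 m) and (x of spacer1 in the frame of tray between 0.075 and 0.2 m and y of spacer1 in the frame of tray between -0.065 and 0.065 m and z of spacer1 in the frame of tray below 0.045 m) and (x of spacer3 in the frame of tray between 0.075 and 0.2 m and y of spacer3 in the frame of tray between -0.065 and 0.065 m and z of spacer3 in the frame of tray below 0.045 m)) or ((x of spacer3 in the frame of tray below 0.08 m and z of spacer3 in the frame of tray above 0.045 m) and (x of spacer1 in the frame of tray between 0.075 and 0.2 m and y of spacer1 in the frame of tray between -0.065 and 0.065 m and z of spacer1 in the frame of tray below 0.045 m) and (x of spacer2 in the frame of tray between 0.075 and 0.2 m and y of spacer2 in the frame of tray between -0.065 and 0.065 m and z of spacer2 in the frame of tray below 0.045 m)))), for 0.2 s.
At the end, for the whole second after the job is handed in: All three spacers lie at rest in the parts box: centres within its walls and at least 10 mm below the tray floor (x of spacer1 in the frame of tray between 0.075 and 0.2 m and y of spacer1 in the frame of tray between -0.065 and 0.065 m and z of each of spacer1, spacer2, spacer3 in the frame of tray below 0.045 m and linear speed of each of spacer1, spacer2, spacer3 below 0.02 m/s and x of spacer2 in the frame of tray between 0.075 and 0.2 m and y of spacer2 in the frame of tray between -0.065 and 0.065 m and x of spacer3 in the frame of tray between 0.075 and 0.2 m and y of spacer3 in the frame of tray between -0.065 and 0.065 m); the robot touches nothing.
It fails at once if a spacer is lifted (its centre more than 14 mm above the tray floor) (height (world z) of any of spacer1, spacer2, spacer3 above 0.069 m).
It fails at once if another thing on the tray is moved by more than 30 mm or the bolt is tipped over (distance of any of blank, tnut, bolt, hexnut from where it was at the start of the episode above 0.03 m or angle between bolt's own z axis and vertical above 0.5 rad).
It fails at once if a thing on the bench is moved by more than 30 mm (distance of any of spanner, brush, oil from where it was at the start of the episode above 0.03 m).
It also fails if it takes over 70 s, if anything falls off the work surface, if the arm or the gripper's body presses on something with over 40 N, if the wrist force passes 120 N, or if a joint passes its speed limit or range.

## Working session

There is one attempt and no reset: what is moved stays moved. The work goes in short steps, Python scripts to look and compute and a tool call to move; the robot and the scene stay as the last step left them, time stands still between calls to the robot, and variables do not carry over. Pictures are saved under pics/ and viewed, about 8 in all and at most 12, crops included, and the job is handed in when it is done.

Besides the shell and the picture viewer there is one more tool, called after "Call:" as a command line: name --argument value ..., lists and objects as JSON in quotes. servo_tool: Moves the arm, as the interface text tells. Its arguments: {"type":"object","properties":{"rows":{"type":"array"},"jaw":{"type":"number"}},"required":["rows"]}

```bash
mkdir -p pics; ls
cat > h.py <<'E'
import numpy as np, cv2
from bench import env, optics, close_job
def snap(n,save=None):
    s=optics.snapshot(n)
    if save: cv2.imwrite('pics/'+save,s['color'][:,:,::-1])
    return s
def cloud(s):
    z=s['z_map'];h,w=z.shape;u,v=np.meshgrid(np.arange(w),np.arange(h))
    P=np.stack([(u-s['cx'])/s['fx']*z,-(v-s['cy'])/s['fy']*z,-z],-1)
    T=s['pose'];return P@T[:3,:3].T+T[:3,3]
def ray(s,u,v,h):
    T=s['pose'];d=T[:3,:3]@np.array([(u-s['cx'])/s['fx'],-(v-s['cy'])/s['fy'],-1]);o=T[:3,3]
    return o+d*(h-o[2])/d[2]
E
python3 - <<'E'
from h import *
np.set_printoptions(precision=3,suppress=True)
o=env.observe();print(o)
s=snap('top','top1.png');np.savez('top1.npz',**s)
print({k:v for k,v in s.items() if k not in('color','z_map')})
s=snap('side','side1.png')
print({k:v for k,v in s.items() if k not in('color','z_map')})
E
```

```text
pics
{'clock': 0.0, 'joint_positions': array([68.371, 34.385, -0.146, 91.681,  0.103, 54.025, -4.573]), 'qvel': array([ 0.026,  0.059, -0.002,  0.014,  0.082,  0.027,  0.027]), 'tau': array([  0.   , -76.507,   1.498, -25.234,  -0.052,   0.017,   0.   ]), 'tcp_pos': array([ 0.215, -0.692,  0.218]), 'orientation': array([-179.91 ,    0.008,   17.238]), 'force': array([ 0.059, -0.281, -0.457]), 'ft_torque': array([ 0.005, -0.031,  0.072]), 'grip_width': 0.09301393369890429}
{'fx': 385.75595756458756, 'fy': 385.75595756458756, 'cx': 258.8611442376103, 'cy': 194.50706951910797, 'pose': array([[-0.025,  0.985, -0.171,  0.307],
       [-1.   , -0.024,  0.012,  0.03 ],
       [ 0.008,  0.171,  0.985,  1.257],
       [ 0.   ,  0.   ,  0.   ,  1.   ]])}
{'fx': 346.52818440201355, 'fy': 346.52818440201355, 'cx': 256.8048616976919, 'cy': 193.69480705478665, 'pose': array([[ 0.984,  0.138, -0.113,  0.369],
       [-0.178,  0.737, -0.652, -0.788],
       [-0.006,  0.661,  0.75 ,  0.985],
       [ 0.   ,  0.   ,  0.   ,  1.   ]])}
```

View pics/top1.png

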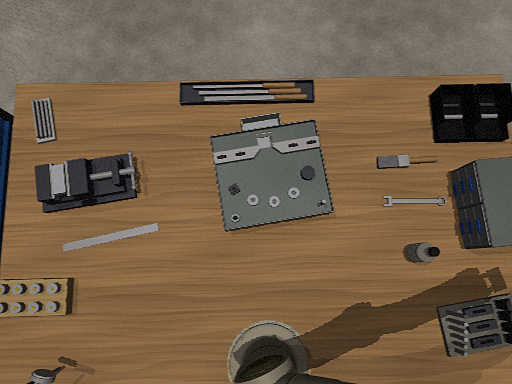

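Run:
```python
from h import *
np.set_printoptions(precision=4,suppress=True)
s=dict(np.load('top1.npz'));im=s['color'][:,:,::-1]
c=im[105:240,200:345];cv2.imwrite('pics/crop1.png',cv2.resize(c,None,fx=5,fy=4.4 and 5,interpolation=cv2.INTER_CUBIC)[:600])
P=cloud(s);Z=P[...,2]
# tray region: height 40..75 mm, biggest blob -> min area rect in world xy
m=((Z>.045)&(Z<.08)).astype(np.uint8);n,l,st,ce=cv2.connectedComponentsWithStats(m)
for i in range(1,n):
    if st[i,4]>3000:
        q=P[l==i][:,:2].astype(np.float32);r=cv2.minAreaRect(q*1000);print(st[i],r)
hsv=cv2.cvtColor(im,cv2.COLOR_BGR2HSV)
sub=im[165:225,225:330].max(2);m=(sub>150).astype(np.uint8)
n,l,st,ce=cv2.connectedComponentsWithStats(m)
for i in range(1,n):
    if st[i,4]>8:
        u,v=ce[i]+[225,165];print(st[i,4],u,v,ray(s,u,v,.063))
for u,v in[(308,173),(234,188),(236,218),(321,204),(264,141)]:print(u,v,ray(s,u,v,.065))
```

```text
[  210   116   124   115 10167] ((599.5913696289062, -20.360794067382812), (341.74462890625, 346.6492614746094), 8.251205444335938)
56 293.4642857142857 192.30357142857142 [ 0.5194 -0.0939  0.063 ]
56 252.51785714285714 199.375 [0.4999 0.0354 0.063 ]
58 273.7758620689655 200.91379310344828 [ 0.4934 -0.031   0.063 ]
308 173 [ 0.58   -0.1423  0.065 ]
234 188 [0.5372 0.0928 0.065 ]
236 218 [0.4423 0.088  0.065 ]
321 204 [ 0.4798 -0.1783  0.065 ]
264 141 [ 0.6887 -0.0057  0.065 ]
```

View pics/crop1.png

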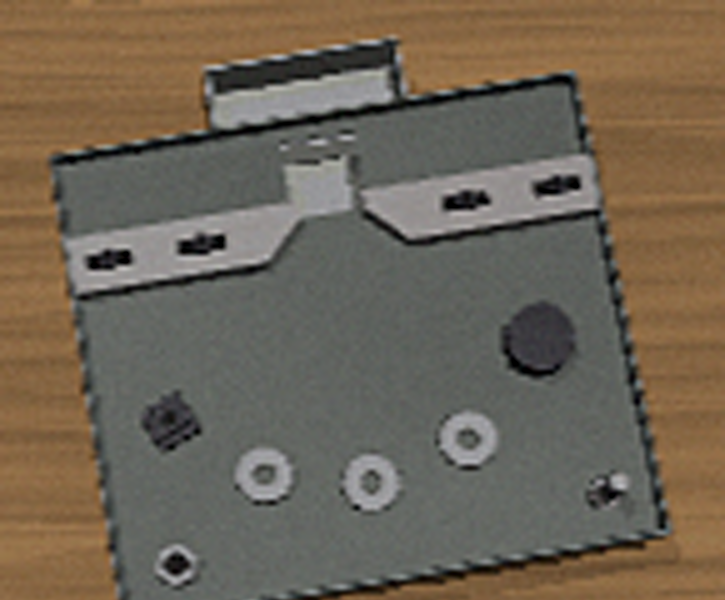

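Call:
servo_tool --rows '[[[0.5,1,2,0],[1,2,3,0],[1.8,3.8,1,0],[1.8,3.8,1,0],[1.8,3.8,0.5,0],[1.8,3.8,0,0],[1.8,3.8,0,0],[1.8,3.8,0,0],[1.8,3.8,0,-0.04],[1.8,3.8,0,-0.04],[1.8,3.8,0,-0.04],[1.8,3.8,0,-0.04]]]' --jaw -0.57

```text
clock: 1.3
tcp_pos: [0.4103, -0.2803, 0.295]
orientation: [179.9, -0.1, 8.0]
force: [1.3, 0.2, 0.6]
grip_width: 0.02
```

Call:
servo_tool --rows '[[[1.8,3.8,0,0],[1.8,3.8,0,0],[1.8,3.8,0,0],[1.8,3.8,0,0],[1.8,3.8,0,0],[1,3,0,0],[0.5,1.5,0,0],[0,0,0,0],[0,0,0,0],[0,0,0,0]]]'

```text
clock: 2.3
tcp_pos: [0.5143, -0.0487, 0.294]
orientation: [180.0, -0.0, 8.0]
force: [-0.4, 0.0, -0.3]
grip_width: 0.02
```

```bash
cat >> h.py <<'E'
from scipy.spatial.transform import Rotation as R
def wrist(save=None):
    o=env.observe();s=snap('wrist',save)
    T=np.eye(4);T[:3,:3]=R.from_euler('xyz',o['orientation'],degrees=True).as_matrix();T[:3,3]=o['tcp_pos']
    s['pose']=T@s['tool_from_camera'];return o,s
E
python3 - <<'E'
from h import *
np.set_printoptions(precision=4,suppress=True)
o,s=wrist('w1.png');np.savez('w1.npz',**s);print(o['tcp_pos'],o['orientation'],s['tool_from_camera'],s['fx'],s['cx'],s['cy'])
E
```

```text
[ 0.5143 -0.0487  0.294 ] [179.9623  -0.0012   7.9738] [[ 0.0007  0.9557  0.2945  0.0824]
 [ 1.     -0.0011  0.001   0.0002]
 [ 0.0013  0.2945 -0.9557 -0.1679]
 [ 0.      0.      0.      1.    ]] 284.93347233993734 257.3410798403212 189.8110011199589
```

View pics/w1.png

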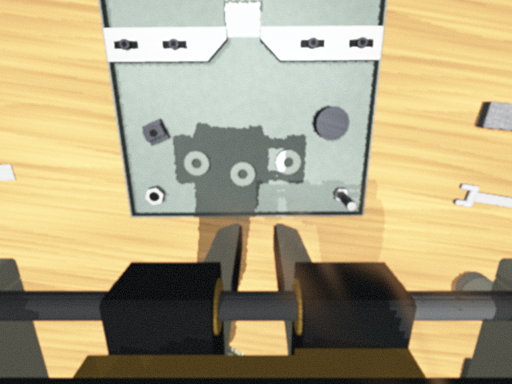

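```bash
cat >> h.py <<'E'
def rings(s,h=.063):
    im=s['color'];g=cv2.cvtColor(im,cv2.COLOR_RGB2GRAY);out=[]
    for thr in(85,110,130,150,170,190,210,225,240):
        cs,_=cv2.findContours((g>thr).astype(np.uint8),cv2.RETR_LIST,cv2.CHAIN_APPROX_NONE)
        for c in cs:
            if len(c)<20: continue
            W=np.array([ray(s,*p[0],h)[:2] for p in c])*1000
            (cx,cy),r=cv2.minEnclosingCircle(W.astype(np.float32))
            a=cv2.contourArea(W.astype(np.float32))
            if 15<r<20 and a>.8*np.pi*r*r: out.append((cx,cy,r,thr))
    return out
E
python3 - <<'E'
from h import *
np.set_printoptions(precision=4,suppress=True)
s=dict(np.load('w1.npz'))
for r in rings(s):print(np.round(r,1))
im=s['color'];g=cv2.cvtColor(im,cv2.COLOR_RGB2GRAY)
cs,_=cv2.findContours((g[:75,95:395]>243).astype(np.uint8),cv2.RETR_EXTERNAL,cv2.CHAIN_APPROX_NONE)
for c in cs:
    if cv2.contourArea(c)>800:
        for p in cv2.approxPolyDP(c,2.5,True)[:,0]: 
            u,v=p+[95,0];print(u,v,ray(s,u,v,.071)[:2])
print('tray rear',ray(s,133,215,.069),ray(s,362,215,.069))
E
```

```text
[495.1 -29.4  18.9 130. ]
[501.6  38.3  18.9 130. ]
[494.9 -29.3  17.9 150. ]
[501.3  38.2  18.1 150. ]
[495.1 -29.3  17.3 170. ]
[501.6  37.9  17.3 170. ]
[495.  -29.3  16.5 190. ]
[501.4  37.8  16.5 190. ]
382 27 [ 0.7037 -0.1756]
260 27 [ 0.683  -0.0282]
257 2 [ 0.7088 -0.0208]
226 4 [0.7015 0.0156]
225 27 [0.677  0.0141]
113 28 [0.6569 0.1496]
104 31 [0.652  0.1605]
109 60 [0.6199 0.1549]
205 60 [0.6368 0.0352]
224 40 [0.6627 0.0139]
226 28 [0.6761 0.0128]
229 36 [0.6679 0.0082]
260 35 [ 0.6743 -0.0294]
281 59 [ 0.6512 -0.0594]
378 58 [ 0.6693 -0.1799]
tray rear [0.4115 0.1232 0.069 ] [ 0.459  -0.2132  0.069 ]
```

Call:
servo_tool --rows '[[[-2.8,0.7,-1,0.005],[-2.8,0.7,-3,0],[0,0,-4,0],[0,0,-4,0],[0,0,-4,0],[0,0,-3,0],[0,0,-2,0],[0,0,-1.5,0],[0,0,-0.7,0],[0,0,0,0],[0,0,0,0]]]'

```text
clock: 3.45
tcp_pos: [0.459, -0.0338, 0.0621]
orientation: [180.0, -0.0, 8.3]
force: [-0.2, 0.7, 0.3]
grip_width: 0.0198
```

Run:
```python
from h import *
np.set_printoptions(precision=4,suppress=True)
o,s=wrist('w2.png');np.savez('w2.npz',**s);print(o['tcp_pos'],o['orientation'],o['force'])
for r in rings(s):print(np.round(r,1))
```

```text
[ 0.459  -0.0338  0.0621] [179.9871  -0.0228   8.3181] [-0.2487  0.6698  0.2982]
[502.1  38.4  18.6 225. ]
[521.4 -92.2  18.  240. ]
```

View pics/w2.png

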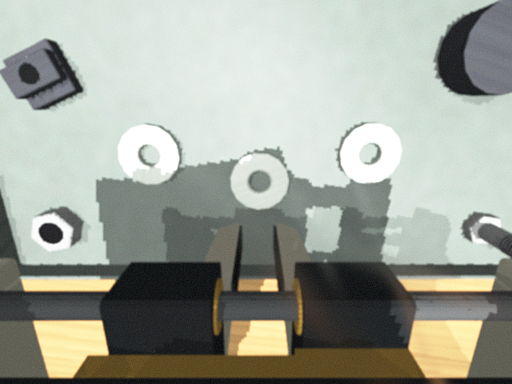

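Call:
servo_tool --rows '[[[0.5,0.06,-0.3,0],[1,0.12,0,0],[1.5,0.17,0,0],[1.7,0.2,0,0],[1.7,0.2,0,0],[1.7,0.2,0,0],[1.7,0.2,0,0],[1.7,0.2,0,0],[1.5,0.17,0,0],[1,0.12,0,0],[0.5,0.06,0,0],[0,0,0,0]]]'

```text
clock: 4.7
tcp_pos: [0.6043, -0.0163, 0.0587]
orientation: [-180.0, -0.0, 8.4]
force: [0.3, 0.6, -0.3]
grip_width: 0.0204
```

Run:
```python
from h import *
np.set_printoptions(precision=4,suppress=True)
o,s=wrist('w3.png');np.savez('w3.npz',**s);print(o['tcp_pos'],o['orientation'],o['force'])
for r in rings(s):print(np.round(r,1))
```

```text
[ 0.6043 -0.0163  0.0587] [-179.9962   -0.0238    8.3554] [ 0.259   0.6162 -0.3476]
[627.9 -13.   18.1 110. ]
```

View pics/w3.png

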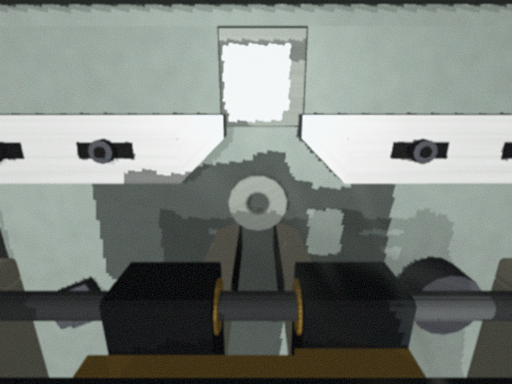

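Run:
```python
from h import *
s=dict(np.load('w3.npz'))
for u,v,h in[(225,137,.071),(301,137,.071),(225,115,.071),(301,115,.071),(183,183,.071),(343,183,.071),(219,27,.055),(307,27,.055)]:print(u,v,ray(s,u,v,h).round(4)[:2])
```

```text
225 137 [0.6655 0.0103]
301 137 [ 0.6715 -0.0304]
225 115 [0.6769 0.0116]
301 115 [ 0.6828 -0.0282]
183 183 [0.6363 0.0309]
343 183 [ 0.6496 -0.0588]
219 27 [0.7209 0.0216]
307 27 [ 0.7278 -0.0251]
```

Call:
servo_tool --rows '[[[0.5,0,0,0],[1,0.05,0,0],[1,0.06,0,0],[0.7,0.05,0,0],[0.4,0.03,0,0],[0,0,0,0]]]'

```text
clock: 5.35
tcp_pos: [0.6404, -0.0144, 0.0585]
orientation: [-180.0, -0.0, 8.4]
force: [0.2, -0.4, 0.0]
grip_width: 0.02
```

Call:
servo_tool --rows '[[[-1,-0.15,0,0],[-0.5,-0.07,0,0],[0,0,0,0],[0,0,0,0],[0,0,0,0],[0,0,0,0]]]' --jaw -1

```text
clock: 5.95
tcp_pos: [0.625, -0.0167, 0.0587]
orientation: [-180.0, -0.0, 8.4]
force: [0.3, -0.9, 0.3]
grip_width: 0.0005
```

```bash
cat >> h.py <<'E'
def tf(p):
    d=np.array(p)[:2]-[.589,-.022];c,s_=np.cos(.1466),np.sin(.1466);return np.round([c*d[0]+s_*d[1],-s_*d[0]+c*d[1]],4)
def look(save):
    o,s=wrist(save);print('tcp',o['tcp_pos'].round(4),'tray',tf(o['tcp_pos']),o['orientation'].round(1),'F',o['force'].round(1),o['grip_width'])
    for r in rings(s):print(np.round(r,1),'tray',tf(np.array(r[:2])/1000))
E
python3 -c "
from h import *
look('w4.png')"
```

```text
tcp [ 0.625  -0.0167  0.0587] tray [0.0364 0.    ] [-180.    -0.     8.4] F [ 0.3 -0.9  0.3] 0.0004915613486856381
[663.8 -10.7  17.6 150. ] tray [0.0757 0.0002]
```

View pics/w4.png

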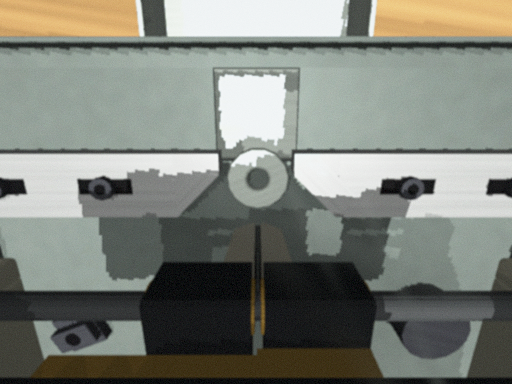

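Call:
servo_tool --rows '[[[0.5,0.07,0,0],[0.8,0.12,0,0],[0.8,0.12,0,0],[0.8,0.12,0,0],[0.7,0.1,0,0],[0.6,0.09,0,0],[0.4,0.06,0,0],[0,0,0,0],[0,0,0,0]]]'

```text
clock: 6.9
tcp_pos: [0.6706, -0.01, 0.0585]
orientation: [-180.0, 0.0, 8.4]
force: [-0.0, 0.3, -0.0]
grip_width: 0.0001
```

Call:
servo_tool --rows '[[[-1,-0.15,0,0],[-2,-0.3,0,0],[-2,-0.3,2,0],[-3,-0.45,3,0],[-3,-1,3,0],[0,0,0,0],[0,0,0,0]]]' --jaw -0.57

```text
clock: 7.6
tcp_pos: [0.5605, -0.0324, 0.1396]
orientation: [180.0, -0.1, 8.3]
force: [1.3, 0.1, -0.0]
grip_width: 0.02
```

```bash
python3 -c "
from h import *
look('w5.png')"
```

```text
tcp [ 0.5605 -0.0324  0.1396] tray [-0.0297 -0.0061] [ 1.8e+02 -1.0e-01  8.3e+00] F [ 1.3  0.1 -0. ] 0.019963105211088985
```

View pics/w5.png

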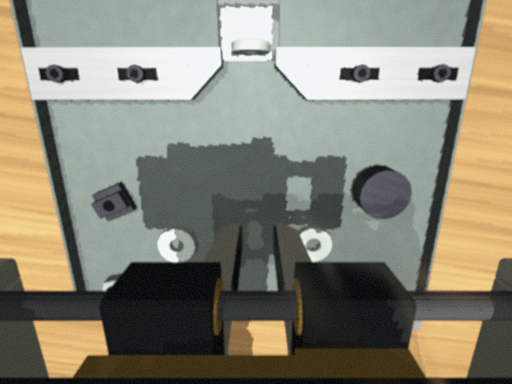

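Run:
```python
from h import *
o,s=wrist();P=cloud(s)
c=s['color'][0:75,205:295,::-1];cv2.imwrite('pics/w5c.png',cv2.resize(c,None,fx=7,fy=7,interpolation=cv2.INTER_CUBIC))
for v in range(6,68,4):print(v,[tuple((P[v,u]*1000).round().astype(int)) for u in(240,250,260)])
```

```text
6 [(np.int64(724), np.int64(8), np.int64(6)), (np.int64(726), np.int64(-1), np.int64(5)), (np.int64(727), np.int64(-10), np.int64(5))]
10 [(np.int64(721), np.int64(8), np.int64(5)), (np.int64(722), np.int64(-1), np.int64(6)), (np.int64(724), np.int64(-10), np.int64(4))]
14 [(np.int64(718), np.int64(7), np.int64(6)), (np.int64(719), np.int64(-2), np.int64(4)), (np.int64(721), np.int64(-11), np.int64(3))]
18 [(np.int64(642), np.int64(-20), np.int64(307)), (np.int64(716), np.int64(-2), np.int64(6)), (np.int64(717), np.int64(-11), np.int64(5))]
22 [(np.int64(711), np.int64(7), np.int64(6)), (np.int64(713), np.int64(-3), np.int64(5)), (np.int64(714), np.int64(-12), np.int64(5))]
26 [(np.int64(708), np.int64(6), np.int64(4)), (np.int64(709), np.int64(-3), np.int64(4)), (np.int64(711), np.int64(-12), np.int64(5))]
30 [(np.int64(704), np.int64(6), np.int64(6)), (np.int64(706), np.int64(-3), np.int64(5)), (np.int64(707), np.int64(-13), np.int64(5))]
34 [(np.int64(701), np.int64(5), np.int64(4)), (np.int64(702), np.int64(-4), np.int64(6)), (np.int64(704), np.int64(-13), np.int64(4))]
38 [(np.i
[... 400 characters left out ...]
9))]
50 [(np.int64(683), np.int64(1), np.int64(34)), (np.int64(684), np.int64(-7), np.int64(35)), (np.int64(686), np.int64(-16), np.int64(34))]
54 [(np.int64(683), np.int64(3), np.int64(14)), (np.int64(684), np.int64(-7), np.int64(13)), (np.int64(686), np.int64(-16), np.int64(13))]
58 [(np.int64(681), np.int64(3), np.int64(5)), (np.int64(682), np.int64(-7), np.int64(4)), (np.int64(683), np.int64(-16), np.int64(4))]
62 [(np.int64(671), np.int64(-1), np.int64(55)), (np.int64(672), np.int64(-10), np.int64(57)), (np.int64(673), np.int64(-18), np.int64(57))]
66 [(np.int64(668), np.int64(-2), np.int64(58)), (np.int64(669), np.int64(-10), np.int64(56)), (np.int64(670), np.int64(-18), np.int64(58))]
```

View pics/w5c.png

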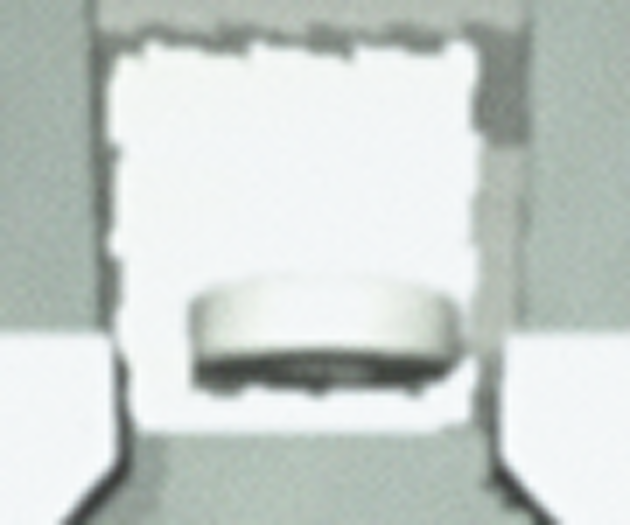

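Call:
servo_tool --rows '[[[-1.7,-2,0,0.118],[-1.7,-2,0,0.118],[-1.7,-2,0,0.118],[-1.7,-2.1,0,0.118],[0,0,0,0],[0,0,-2,0],[0,0,-3,0],[0,0,-2,0],[0,0,-1,0],[0,0,0,0],[0,0,0,0]]]'

```text
clock: 8.8
tcp_pos: [0.4932, -0.1125, 0.0586]
orientation: [-180.0, 0.0, 35.4]
force: [-0.1, 0.6, 0.9]
grip_width: 0.0197
```

```bash
python3 -c "
from h import *
look('w6.png')"
```

```text
tcp [ 0.4932 -0.1125  0.0586] tray [-0.108  -0.0755] [-180.     0.    35.4] F [-0.1  0.6  0.9] 0.019743423001617393
[521.4 -91.8  18.  170. ] tray [-0.0771 -0.0592]
[521.5 -91.8  17.8 190. ] tray [-0.077  -0.0592]
[521.5 -91.7  17.3 210. ] tray [-0.0769 -0.059 ]
[501.   38.3  18.3 225. ] tray [-0.0782  0.0725]
[501.1  38.2  18.  240. ] tray [-0.0782  0.0724]
```

View pics/w6.png

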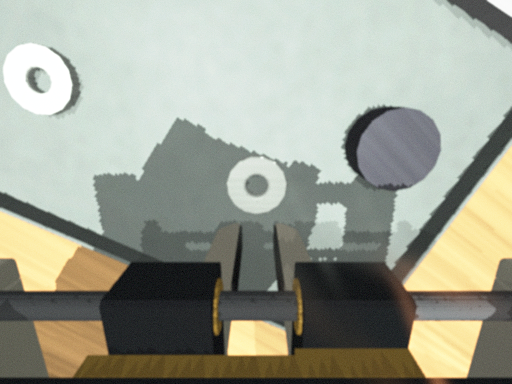

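Call:
servo_tool --rows '[[[0.5,0.35,0,0],[0.9,0.63,0,0],[1.2,0.85,0,0],[1.4,0.99,0,0],[1.4,0.99,0,0],[1.4,0.99,0,0],[1.4,0.99,0,0],[1.4,0.99,0,0],[1,0.71,0,0],[0.7,0.49,0,0],[0.4,0.27,0,0],[0,0,0,0]]]'

```text
clock: 10.05
tcp_pos: [0.6101, -0.0301, 0.0585]
orientation: [-180.0, -0.0, 35.4]
force: [0.3, -0.6, -0.3]
grip_width: 0.0202
```

```bash
python3 -c "
from h import *
look('w7.png')"
```

```text
tcp [ 0.6101 -0.0301  0.0585] tray [ 0.0197 -0.0111] [-180.    -0.    35.4] F [ 0.3 -0.6 -0.3] 0.02015574532727142
[628.8 -16.6  18.  110. ] tray [ 0.0401 -0.0005]
[629.  -16.7  17.6 130. ] tray [ 0.0404 -0.0006]
[629.1 -16.6  17.  150. ] tray [ 0.0404 -0.0005]
```

Call:
servo_tool --rows '[[[0.3,0.22,0,-0.07],[0.5,0.3,0,-0.08],[0.5,0.28,0,-0.08],[0.5,0.25,0,-0.08],[0.5,0.22,0,-0.08],[0.5,0.2,0,-0.08],[0.25,0.1,0,0],[0,0,0,0]]]'

```text
clock: 10.9
tcp_pos: [0.6402, -0.015, 0.0586]
orientation: [180.0, 0.0, 8.6]
force: [0.4, -0.0, -0.4]
grip_width: 0.02
```

```bash
python3 -c "
from h import *
look('w8.png')"
```

```text
tcp [ 0.6402 -0.015   0.0586] tray [ 0.0517 -0.0005] [180.    0.    8.6] F [ 0.4 -0.  -0.4] 0.019960171879717725
[662.8 -11.7  17.9 110. ] tray [ 0.0745 -0.0006]
```

Call:
servo_tool --rows '[[[-1,-0.1,0,-0.003],[-0.5,-0.04,0,0],[0,0,0,0],[0,0,0,0],[0,0,0,0],[0,0,0,0]]]' --jaw -1

```text
clock: 11.55
tcp_pos: [0.6256, -0.0161, 0.0587]
orientation: [180.0, -0.0, 8.3]
force: [0.8, -0.2, 0.2]
grip_width: 0.0001
```

Call:
servo_tool --rows '[[[0.5,0.07,0,0],[0.8,0.12,0,0],[0.8,0.12,0,0],[0.8,0.12,0,0],[0.7,0.1,0,0],[0.6,0.09,0,0],[0.4,0.06,0,0],[0.3,0.04,0,0],[0,0,0,0]]]'

```text
clock: 12.45
tcp_pos: [0.6746, -0.0089, 0.0586]
orientation: [180.0, -0.0, 8.3]
force: [-1.0, 0.7, 0.1]
grip_width: 0.0008
```

Call:
servo_tool --rows '[[[-1,-0.15,0,0],[-2,-0.3,0,0],[-2,-0.3,2,0],[-3,-0.45,3,0],[-3,-0.45,3,0],[0,0,0,0],[0,0,0,0]]]' --jaw -0.57

```text
clock: 13.15
tcp_pos: [0.564, -0.0258, 0.1396]
orientation: [180.0, -0.1, 8.3]
force: [-0.6, -0.8, -0.0]
grip_width: 0.02
```

```bash
python3 -c "
from h import *
look('w9.png')
s=cv2.imread('pics/w9.png');cv2.imwrite('pics/w9c.png',cv2.resize(s[:200],None,fx=1.5,fy=1.5))"
```

```text
tcp [ 0.564  -0.0258  0.1396] tray [-0.0253 -0.0001] [ 1.8e+02 -1.0e-01  8.3e+00] F [-0.6 -0.8 -0. ] 0.019985013417411882
```

View pics/w9c.png

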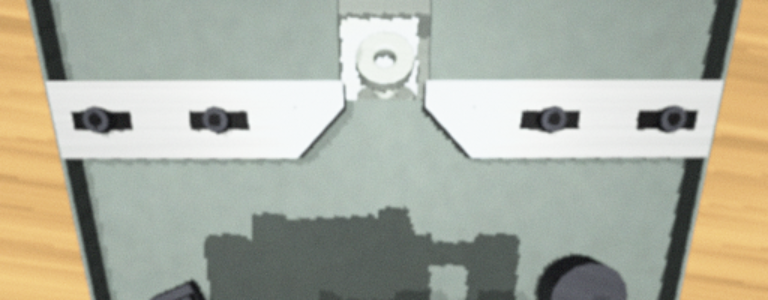

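Run:
```python
from h import *
o,s=wrist();P=cloud(s)
for v in range(10,70,3):print(v,*[('%d,%d,%d'%(*(tf(P[v,u])*1000),P[v,u,2]*1000)) for u in(243,250,257,264,271)],sep='  ')
```

```text
10  139,13,4  139,6,5  138,0,7  139,-6,4  139,-12,4
13  136,13,5  137,6,4  136,0,4  136,-6,4  136,-12,4
16  134,13,4  134,6,4  134,0,5  134,-6,4  134,-12,4
19  131,13,6  132,6,4  57,0,306  132,-6,3  131,-12,5
22  129,13,5  127,6,11  127,0,12  127,-6,13  129,-12,5
25  127,13,4  125,6,13  124,0,14  125,-6,13  126,-12,5
28  122,13,15  122,6,15  122,0,16  122,-6,15  122,-12,16
31  119,13,15  119,6,16  119,0,16  119,-6,17  119,-12,18
34  116,13,17  116,6,17  117,0,13  116,-6,18  116,-12,18
37  114,13,19  114,6,16  116,0,4  114,-6,17  113,-12,20
40  111,13,20  112,6,13  114,0,5  111,-6,18  111,-12,22
43  108,12,23  108,6,22  111,0,4  108,-6,22  108,-12,21
46  105,12,23  106,6,23  105,0,23  105,-6,24  105,-12,24
49  103,12,24  103,6,26  103,0,24  102,-5,26  103,-12,25
52  101,13,22  100,6,26  100,0,26  100,-5,26  101,-12,23
55  101,13,5  98,6,26  97,0,27  98,-6,26  101,-13,4
58  97,13,14  96,6,22  95,0,24  96,-6,22  96,-12,16
61  93,13,22  93,6,21  94,0,16  93,-6,21  93,-12,24
64  90,12,28  90,6,28  91,0,16  90,-5,29  90,-12,29
67  84,11,57  84,6,56  84,0,56  84,-5,58  84,-11,57
```

Call:
servo_tool --rows '[[[-2.4,2,0,-0.137],[-2.4,2,0,-0.137],[-2.4,2,0,-0.137],[-2.4,1.8,0,-0.137],[0,0,0,0],[0,0,-2,0],[0,0,-3,0],[0,0,-2,0],[0,0,-1.1,0],[0,0,0,0],[0,0,0,0]]]'

```text
clock: 14.35
tcp_pos: [0.4688, 0.0524, 0.057]
orientation: [180.0, 0.0, -23.1]
force: [1.3, 0.2, 1.6]
grip_width: 0.0199
```

```bash
python3 -c "
from h import *
look('w10.png')"
```

```text
tcp [0.4688 0.0524 0.057 ] tray [-0.1081  0.0911] [180.    0.  -23.1] F [1.3 0.2 1.6] 0.01990119808447271
```

View pics/w10.png

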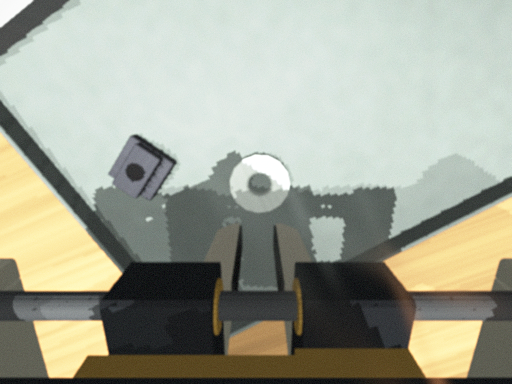

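Call:
servo_tool --rows '[[[0.6,-0.26,0.15,0],[1,-0.43,0,0],[1.5,-0.64,0,0],[1.7,-0.72,0,0],[1.7,-0.72,0,0],[1.7,-0.72,0,0],[1.7,-0.72,0,0],[1.5,-0.64,0,0],[1.2,-0.51,0,0],[0.8,-0.34,0,0],[0.4,-0.17,0,0],[0,0,0,0]]]'

```text
clock: 15.6
tcp_pos: [0.6066, -0.0063, 0.0591]
orientation: [-180.0, -0.0, -23.1]
force: [-0.7, 0.7, 0.7]
grip_width: 0.0201
```

```bash
python3 -c "
from h import *
look('w11.png')"
```

```text
tcp [ 0.6066 -0.0063  0.0591] tray [0.0197 0.0129] [-180.    -0.   -23.1] F [-0.7  0.7  0.7] 0.020054142470200036
[628.3 -15.5  17.7 110. ] tray [0.0398 0.0006]
```

Call:
servo_tool --rows '[[[0.4,-0.14,0,0.07],[0.5,-0.15,0,0.08],[0.5,-0.14,0,0.08],[0.5,-0.13,0,0.08],[0.5,-0.11,0,0.08],[0.5,-0.09,0,0.08],[0.4,-0.05,0,0.08],[0.1,0,0,0],[0,0,0,0]]]'

```text
clock: 16.55
tcp_pos: [0.6399, -0.014, 0.0591]
orientation: [-180.0, 0.0, 8.3]
force: [0.4, -0.7, -0.1]
grip_width: 0.0199
```

```bash
python3 -c "
from h import *
look('w12.png')"
```

```text
tcp [ 0.6399 -0.014   0.0591] tray [0.0515 0.0005] [-180.     0.     8.3] F [ 0.4 -0.7 -0.1] 0.019935371921580722
[662.3 -10.7  17.9 110. ] tray [0.0742 0.0005]
```

Call:
servo_tool --rows '[[[-1,-0.18,0,0],[-0.5,-0.1,0,0],[0,0,0,0],[0,0,0,0],[0,0,0,0],[0,0,0,0]]]' --jaw -1

```text
clock: 17.2
tcp_pos: [0.6255, -0.017, 0.0592]
orientation: [-180.0, -0.0, 8.4]
force: [-0.3, 0.4, 0.5]
grip_width: 0.0009
```

Call:
servo_tool --rows '[[[0.5,0.07,0,0],[0.8,0.12,0,0],[0.8,0.12,0,0],[0.8,0.12,0,0],[0.7,0.1,0,0],[0.6,0.09,0,0],[0.4,0.06,0,0],[0.3,0.04,0,0],[0,0,0,0]]]'

```text
clock: 18.1
tcp_pos: [0.6746, -0.0098, 0.0591]
orientation: [-180.0, -0.0, 8.4]
force: [-0.1, 0.5, 0.9]
grip_width: 0.0006
```

Call:
servo_tool --rows '[[[-1,-0.15,0,0],[-2,-0.3,0,0],[-2,-0.3,2,0],[-3,-0.45,3,0],[-3,-0.45,3,0],[0,0,1,0],[0,0,0,0],[0,0,0,0]]]'

```text
clock: 18.9
tcp_pos: [0.5648, -0.0263, 0.1489]
orientation: [180.0, -0.0, 8.4]
force: [0.1, -0.3, -0.4]
grip_width: 0.0007
```

Run:
```python
from h import *
o,s=wrist('w13.png');print(o['tcp_pos'],o['force']);P=cloud(s)
im=cv2.imread('pics/w13.png');cv2.imwrite('pics/w13c.png',cv2.resize(im[:260],None,fx=1.5,fy=1.5))
T=np.array([[tf(p) for p in r] for r in P[0:90,220:300]])*1000;Z=P[0:90,220:300,2]*1000
m=(T[...,0]>80)&(T[...,0]<137)&(abs(T[...,1])<23)
for v in range(2,90,4):print(v,*['%d,%d,%d'%(*T[v,u],Z[v,u]) for u in(20,28,36,44,52)],sep='  ')
```

```text
[ 0.56475641 -0.02629387  0.14891429] [ 0.06676218 -0.26184468 -0.39892216]
2  149,16,4  149,8,4  149,0,4  148,-6,5  149,-14,3
6  145,16,4  145,8,5  145,0,3  145,-6,5  145,-14,5
10  142,16,5  142,8,4  142,0,5  142,-6,4  142,-14,4
14  138,16,6  134,8,20  134,0,21  135,-6,19  138,-14,5
18  135,16,6  131,8,20  131,0,20  131,-6,21  135,-14,3
22  132,16,4  128,8,21  128,0,21  128,-6,20  128,-14,19
26  124,15,21  124,8,22  126,0,15  124,-6,21  125,-14,20
30  121,15,20  121,8,21  125,0,4  122,-6,19  121,-14,21
34  118,15,19  118,8,21  121,0,4  118,-6,19  118,-14,20
38  115,15,20  114,8,21  118,0,4  115,-6,19  115,-14,19
42  112,15,18  111,8,20  111,0,19  111,-6,21  111,-14,20
46  111,16,5  108,8,20  108,0,18  108,-6,20  111,-15,3
50  107,16,3  104,8,21  104,0,20  105,-6,19  107,-15,3
54  103,16,5  103,8,6  101,0,18  103,-7,4  104,-15,2
58  100,16,4  99,8,10  99,0,11  99,-7,11  100,-15,4
62  94,16,19  94,8,19  94,0,16  94,-6,21  94,-14,21
66  89,15,30  90,8,29  91,0,16  90,-6,29  89,-14,31
70  83,14,57  83,7,57  83,0,56  83,-6,56  83,-12,57
74  80,14,58  80,7,57  80,0,56  80,-6,58  80,-13,56
78  77,14,56  77,7,55  77,0,57  77,-6,56  77,-13,56
82  74,14,57  74,7,57  74,0,57  74,-6,59  74,-13,55
86  71,14,55  71,7,56  71,0,56  71,-6,56  71,-13,56
```

View pics/w13c.png

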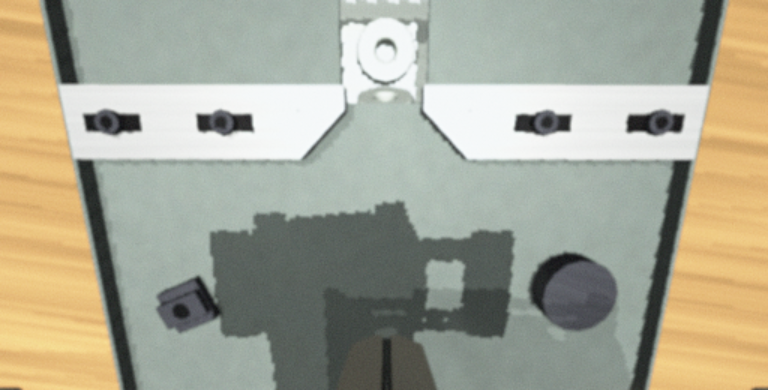

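```bash
python3 -c "
from h import *
print(env.observe()['force']);print(close_job())"
```

```text
[ 0.93463553 -0.32847137  0.24720458]
the job is handed in; nothing more can be done
None
```

All three spacers are in the parts box. I pushed them through the gate one at a time with the fingertips, middle one first, then right, then left. Each lay below the tray floor before the next went through. The job is handed in, at about 19 s on the robot's clock; no verdict was reported.

**Spacers:** In the last wrist picture and depth map, two lie stacked flat on the box floor, tops about 20 mm above the bench. The third leans against the box wall under the tray edge, with its centre at about x = 86 mm and z = 18 mm in the tray's frame. That is about 11 mm inside the x limit.

**Other things:** In that same picture the slug and T-nut show no sign of having moved. The bolt and hex nut were out of view in it. I saw them last before the pushes on the outer two spacers and never came near them. I did not take another look at the bench items.

**Robot:** The gripper was hanging free at about 149 mm above the bench, with about 1 N on the wrist, when I handed in.

**Disagreement:** The first overview picture placed things about 2 mm off from the wrist camera. I used the wrist values.

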